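Clear a locating fixture and hold a blank in its corner

TASK

With the wooden push block, sweep the three metal offcuts off the bed of the dark iron locating fixture into the catch tray at its end, then stand the push block back upright on the bench and let go of it. Then take the aluminium blank, set it flat on the cleared bed and press it firmly home into the corner, flush against both low steel stops at once, and finish there with the gripper still holding and pressing it against both stops. Never touch the offcuts with the fingers, and leave everything else on the bench where it is.

Things in the scene. Friction and masses are not known exactly. Their poses are not given: they have to be found in the camera images.
- fixture: Dark iron locating fixture, fixed to the bench. Origin: on the bench under the centre of its bed; z up. Bed and stops are ground and oiled (friction about 0.2). Flat bed 50 mm above the bench, x -65 to +65, y -90 to +90 mm. Steel stops on its +x and +y edges; a lip 6 mm high, 12 mm thick, outside its -x edge. The -y edge is open and drops into the catch tray.
- stop_back: Low steel stop along the bed's +x edge, 15 mm thick, 195 mm long, standing 12 mm above the bed; its contact face is at fixture x = +65 mm. Origin: centre of its underside, axes as the fixture's.
- stop_side: Low steel stop along the bed's +y edge, 130 mm long, 15 mm thick, standing 12 mm above the bed; its contact face is at fixture y = +90 mm. Origin: centre of its underside, axes as the fixture's.
- corner (a point): The inner corner where both stops' contact faces meet, at bed height (fixture x = +65, y = +90, z = 50 mm). Axes as the fixture's.
- tray (a point): Centre of the inner floor of the open aluminium catch tray, part of the fixture (at fixture x = 0, y = -147.5, z = 12 mm). Inside the tray: fixture x -75 to +75, y -205 to -90 mm; floor 12 mm and walls 45 mm above the bench.
- offcut_round: Short steel round-bar offcut standing on the bed, 26 mm diameter, 20 mm high, about 60 g. Origin: centre of its underside.
- offcut_square: Steel square-bar offcut on the bed, 25 x 25 x 20 mm high, about 50 g. Origin: centre of its underside.
- offcut_angle: Steel L-shaped offcut on the bed, 28 x 28 mm over its legs, legs 10 mm thick, 22 mm high, about 40 g. Origin: underside, middle of the 28 mm square. All three offcuts start, outlines included, within fixture x -60 to +60, y -85 to +37 mm, which leaves room for the push block between them and the +y stop.
- push_block: Wooden push block, upright on the bench: foot 112 (x) x 24 (y) x 35 mm high; on its middle an upright grip 45 (x) x 24 (y) mm, from 35 to 110 mm height. About 160 g. The foot's long faces (-y, +y) sweep; it fits lengthwise between the fixture's lip and +x stop, 9 mm spare at each end. Origin: centre of its underside.
- blank: Rectangular aluminium blank lying on the bench, 72 mm (x) x 50 mm (y) x 46 mm high, about 0.42 kg. Gripped across its 50 mm with the fingertips 20 mm or more above its underside, the fingers clear the 12 mm stops. Origin: centre of its underside.
- bar_stock: Bystander: longer aluminium bar, 140 x 32 x 32 mm, lying along its x. Leave alone. Origin: centre of its underside.
- bearing: Bystander: steel ring 56 mm across, 16 mm high. Leave alone. Origin: centre of its underside.
- oil_can: Bystander: dark can, 66 mm diameter, 110 mm high. Leave alone. Origin: centre of its underside.
- screwdriver: Bystander: screwdriver lying on the bench along its x. Leave alone.
- hammer: Bystander: hammer lying on the bench along its x. Leave alone.
- wrench: Bystander: wrench lying on the bench along its x, beyond the fixture. Leave alone.
- mug: Bystander: white mug, 80 mm diameter, 90 mm high. Leave alone. Origin: centre of its underside.
Things that resemble listed ones, but are neither listed nor needed, are in the scene too. What is shaped like the blank but purple or red is not meant.

How it is judged:
By the outcome, as a careful person would: the job done as asked, in the order asked, and still so for the second after the job is handed in, while the arm keeps its last pose, push and grip.
It also fails if it takes over 72 s, if anything falls off the work surface, if the arm or the gripper's body presses on something with over 40 N, if the wrist force passes 120 N, or if a joint passes its speed limit or range.

ROBOT

A 6-joint arm with a two-finger parallel gripper is mounted at the origin on the work surface. World frame = base frame: x ahead of the robot, y to its left, z up, the work surface at z = 0. Lengths are in m, angles in degrees, forces in N, time in s.
With the tool pointing down it reaches from about 0.4 to 0.825 m from the base axis. Payload 7 kg.
Tool frame: the origin (TCP) lies at the very end of the fingers, on their centre line; the grasp point (between the pads) lies 19 mm behind it (ctrl.grip_point_offset is the distance from the TCP to the grasp point, in m); x points along the fingers, z is the direction in which the jaws open and shut, and the axes are right-handed (so a half turn about x gives the same grasp; the last joint's range is limited). The gripper opens to 88 mm and grips with 3 to 60 N. Pads are 19 mm wide; open, the fingers measure 130 mm over their backs; the gripper's body (78 mm by 193 mm) begins 47 mm behind the grasp point.
Start: joints at [-47.149, 20.546, 0.682, 0, -70.136, -16.507], TCP at [0.3, -0.605, 0.227] pointing down, gripper open.
Joint ranges: [-176.03, 176.03], [-82.01, 121.73], [-58.28, 71.71], [-173.87, 95.51], [-174.79, -0.11], [-173.66, 173.66]. Speed limits (degrees/s): [136.94, 136.94, 172.46, 180, 180, 180].

INTERFACE

Orientations are given as [roll, pitch, yaw] about the fixed x, y, z axes, in that order (R = Rz(yaw) Ry(pitch) Rx(roll)).
In Python, from plant import get_obs, snapshot, calibration, close_job, ctrl gives the robot as it stands.
- The arm moves only by the tool move_arm, never from a script. Its argument "commands" is a list that holds one entry, the list of rows, each a list of 4 numbers: the shift along the tool's x, y, z in cm, then the turn about the tool's x in rad. In form: [[[dx, dy, dz, spin], ...]]. A call has 1 to 8 rows; each row shifts and turns the commanded pose from where the row before left it, along the tool's axes as they then stand; what a row does not reach is not made up. A row lasts 1/10 s, in which the tool goes at most 50 mm and 8.59 degrees, less where a joint would pass 70% of its speed; a pose out of reach is approached as far as the arm can. A call with a gripper value outside its range is refused whole. "jaw" is the finger opening in cm, from 0 to 8.76, set as the call begins (left out, the last holds). The fingers move at their own pace and stop on an object; the grip force is fixed at half the most. Time passes only in rows, so rows that do not move let the fingers close. It gives the time, the measured TCP pose, the force and the opening at its end, in the units of the state.
- get_obs(): the state, without advancing time (a new reading comes with each control period).
- snapshot(name): name is "scene" or "side" or "wrist"; returns (picture, depth): 420x560x3 uint8, red, green, blue; 420x560 float32, m along the optical axis (not along the pixel's ray), 0 where there is no reading.
- calibration(name): a dict with "mtx" (3x3 intrinsics, pixels), "T" (4x4, takes a point from camera to world coordinates); the wrist camera has in their place "tool_from_camera" (4x4, takes a point from camera to tool coordinates, whose origin is the TCP and whose axes are the tool frame's). Camera axes: x right, y up, looking along -z (the intrinsics and any distortion apply to the point x, -y, -z); pixel columns grow to the right and rows downward; lengths in m; the calibration is good to about 2 mm. The wrist camera is an equidistant fisheye: a pixel r from the principal point sees the ray r / f radians off the axis. A picture is of the moment at which its call begins: read the wrist's pose just before it. calibration takes no time and is no camera call.
- close_job(): hands the job in, once; it reports no verdict.
The state is a dict: "clock": time; "joint_pos": joint angles; "qvel": joint speeds; "tau": joint torques, N m; "tool_pos": TCP position; "orientation": TCP orientation; "force": force on the tool from outside, world axes, zero at the start; "moment": the same for the moment, N m; "opening": finger opening in m.
Only numpy, scipy, OpenCV 4.12 (cv2) and the standard library are available. Lean on these libraries where they do the work, as an engineer would, in place of code of your own. Each camera call takes 0.05 s, during which the arm holds its last target. There are 200 camera calls.

## Working session

There is one attempt and no reset: what is moved stays moved. The work goes in short steps, Python scripts to look and compute and a tool call to move; the robot and the scene stay as the last step left them, time stands still between calls to the robot, and variables do not carry over. Pictures are saved under pics/ and viewed, about 8 in all and at most 12, crops included, and the job is handed in when it is done.

Besides the shell and the picture viewer there is one more tool, called after "Call:" as name([rows], argument=value, ...), one row to a line, values as JSON. move_arm: Moves the arm, as the interface text tells. Its arguments: {"type":"object","properties":{"commands":{"type":"array"},"jaw":{"type":"number"}},"required":["commands"]}

```bash
mkdir -p pics; ls
cat > h.py <<'E'
import numpy as np, cv2
from plant import get_obs, snapshot, calibration, close_job, ctrl
from scipy.spatial.transform import Rotation as R
def snap(n,f):
    o=get_obs(); p,d=snapshot(n); cv2.imwrite('pics/'+f+'.png',p[:,:,::-1]); np.savez('pics/'+f+'.npz',p=p,d=d,pos=o['tool_pos'],ori=o['orientation']); return p,d
def world(n,f):
    z=np.load('pics/'+f+'.npz'); d=z['d']; c=calibration(n); K=np.array(c['mtx'])
    v,u=np.mgrid[0:420,0:560].astype(float); x=(u-K[0,2])/K[0,0]; y=(v-K[1,2])/K[1,1]
    P=np.stack([x*d,-y*d,-d],-1); T=np.array(c['T']); W=P@T[:3,:3].T+T[:3,3]; W[d==0]=np.nan; return z['p'],W
E
python3 - <<'E'
from h import *
print(get_obs())
for n in('scene','side'):
    p,d=snap(n,n+'0'); c=calibration(n); print(n,c.keys(),c)
a=cv2.imread('pics/scene0.png')
cv2.imwrite('pics/s0.png',cv2.resize(a,(800,600)))
a=cv2.imread('pics/side0.png')
cv2.imwrite('pics/d0.png',cv2.resize(a,(800,600)))
E
```

```text
pics
{'clock': 0.0, 'joint_pos': array([-4.71485930e+01,  2.05935144e+01,  6.32988991e-01, -1.93262750e-02,
       -7.01368706e+01, -1.65062796e+01]), 'qvel': array([ 0.04768813, -0.11106979, -0.07239791,  0.06336309, -0.02839113,
        0.03913746]), 'tau': array([-2.41793219e-03, -5.82719028e+01,  2.93055797e+01,  6.99740231e+00,
        6.90367728e-03, -1.02625756e-04]), 'tool_pos': array([ 0.29928906, -0.60446292,  0.22559577]), 'orientation': array([  5.94155262,  89.9009234 , 122.28009804]), 'force': array([0.61443688, 1.15338237, 0.42533798]), 'moment': array([-0.02231993,  0.00098894, -0.00396647]), 'opening': 0.08822317960101195}
scene dict_keys(['mtx', 'T']) {'mtx': array([[511.26798959,   0.        , 285.9048682 ],
       [  0.        , 511.26798959, 208.60064925],
       [  0.        ,   0.        ,   1.        ]]), 'T': array([[ 0.73663314, -0.392761  ,  0.55055465,  1.28633224],
       [ 0.67593536,  0.45403345, -0.58048688, -0.82940504],
       [-0.02197762,  0.79974523,  0.59993713,  0.90661789],
       [ 0.        ,  0.        ,  0.        ,  1.        ]])}
side dict_keys(['mtx', 'T']) {'mtx': array([[476.72873694,   0.        , 283.55684718],
       [  0.        , 476.72873694, 198.57709142],
       [  0.        ,   0.        ,   1.        ]]), 'T': array([[ 0.91645057,  0.26420992, -0.30051868,  0.04615677],
       [-0.39960285,  0.56510374, -0.72178621, -1.15262763],
       [-0.02087884,  0.7815695 ,  0.62346868,  1.05026403],
       [ 0.        ,  0.        ,  0.        ,  1.        ]])}
```

View pics/s0.png

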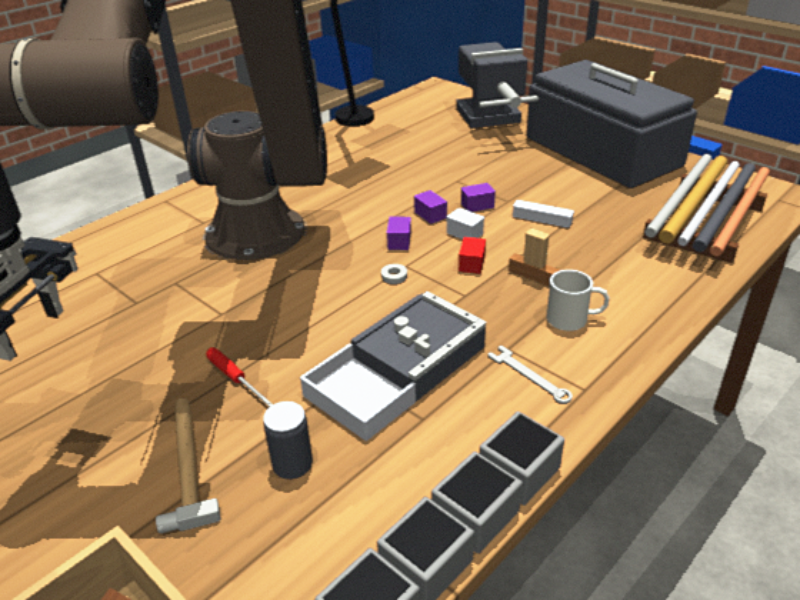

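View pics/d0.png

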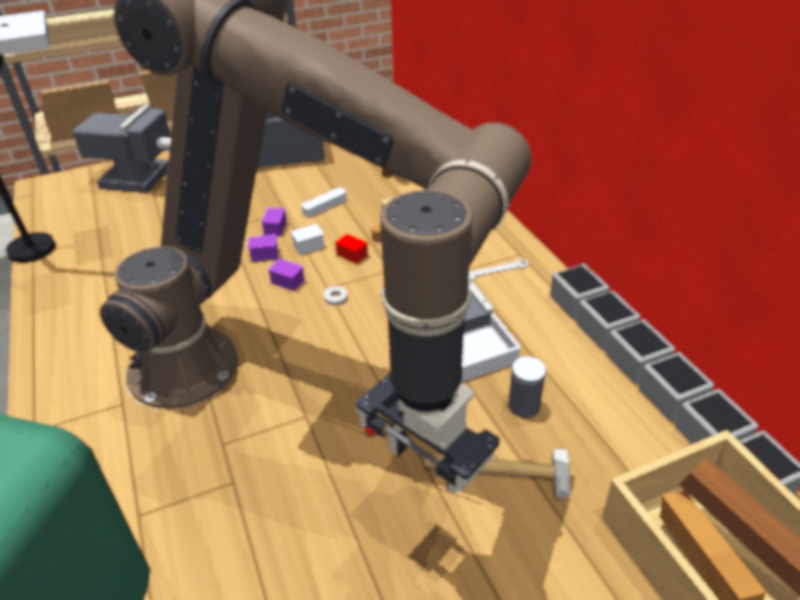

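Run:
```python
from h import *
p,W=world('scene','scene0')
def at(u,v):
    return np.round(np.nanmedian(W[v-1:v+2,u-1:u+2].reshape(-1,3),0),4)
for n,(a,b) in dict(blank=(465,217),red=(474,247),grip=(538,236),foot=(520,266),bed=(440,330),bedfar=(430,310),rnd=(402,322),trayfloor=(360,385),table=(600,450),bar=(543,209),mug=(570,275),bearing=(394,266),wrench=(530,370)).items():
    print(n,at(int(a/1.4286),int(b/1.4286)))
def rect(n,c,r,z0,z1):
    m=(np.hypot(W[...,0]-c[0],W[...,1]-c[1])<r)&(W[...,2]>z0)&(W[...,2]<z1)
    q=W[m][:,:2]; print(n,len(q),cv2.minAreaRect((q*1000).astype(np.float32)), q.min(0),q.max(0), q.mean(0))
    return q
c=at(int(465/1.4286),int(217/1.4286)); rect('blank',c,.06,.040,.055)
c=at(int(538/1.4286),int(236/1.4286)); rect('griptop',c,.06,.104,.116); rect('foot',c,.085,.029,.040)
c=at(int(430/1.4286),int(335/1.4286)); rect('bed',c,.16,.046,.054);rect('stops',c,.17,.0585,.066)
# topdown
img=np.zeros((360,400,3),np.uint8); m=np.isfinite(W[...,2])&(W[...,2]>-.02)
x0=.35;y1=.45
w=W[m];col=p[m]; i=np.argsort(w[:,2]); w=w[i];col=col[i]
# big splat: rows=-x ; cols=-y
for q,cc in zip(w,col):
    r=int((.9-q[0])/.0016); k=int((y1-q[1])/.0016)
    if 0<=r<359 and 0<=k<399: img[r:r+2,k:k+2]=cc
cv2.imwrite('pics/top.png',cv2.resize(img[:,:,::-1],(800,720))[:600*720//600][:600])
```

```text
blank [0.3822 0.3194 0.0467]
red [0.476  0.2322 0.0475]
grip [0.6115 0.2695 0.1103]
foot [0.5786 0.2624 0.0248]
bed [ 0.6083 -0.0335  0.0505]
bedfar [ 0.5528 -0.0008  0.0507]
rnd [ 0.558  -0.0819  0.0711]
trayfloor [ 0.5708 -0.2076  0.0112]
table [ 0.95   -0.0274 -0.0265]
bar [0.4889 0.4775 0.0342]
mug [0.7131 0.232  0.0802]
bearing [0.3649 0.0962 0.0158]
wrench [0.7686 0.0256 0.0068]
blank 212 ((381.7982482910156, 314.94635009765625), (79.21459197998047, 59.74836730957031), 3.744210720062256) [0.3432088  0.28488398] [0.4218503  0.34670663] [0.3855771 0.3144877]
griptop 91 ((604.9039916992188, 275.44085693359375), (47.062530517578125, 26.698503494262695), 4.466916561126709) [0.58083993 0.26100914] [0.62824006 0.28798922] [0.60588172 0.27226008]
foot 172 ((603.678955078125, 273.82928466796875), (108.7427978515625, 29.86383056640625), 5.038325309753418) [0.54876879 0.25548706] [0.6567879  0.29095403] [0.6044144  0.27037344]
bed 1974 ((588.2147827148438, -87.4231185913086), (230.05252075195312, 161.4394073486328), 89.40718078613281) [ 0.50664893 -0.20323664] [0.66901844 0.02741822] [ 0.587042   -0.08226303]
stops 643 ((589.805908203125, -70.21912384033203), (158.2542724609375, 198.46128845214844), 0.3243944048881531) [ 0.51104783 -0.16988621] [0.66878653 0.02937239] [ 0.62478468 -0.04972049]
```

View pics/top.png

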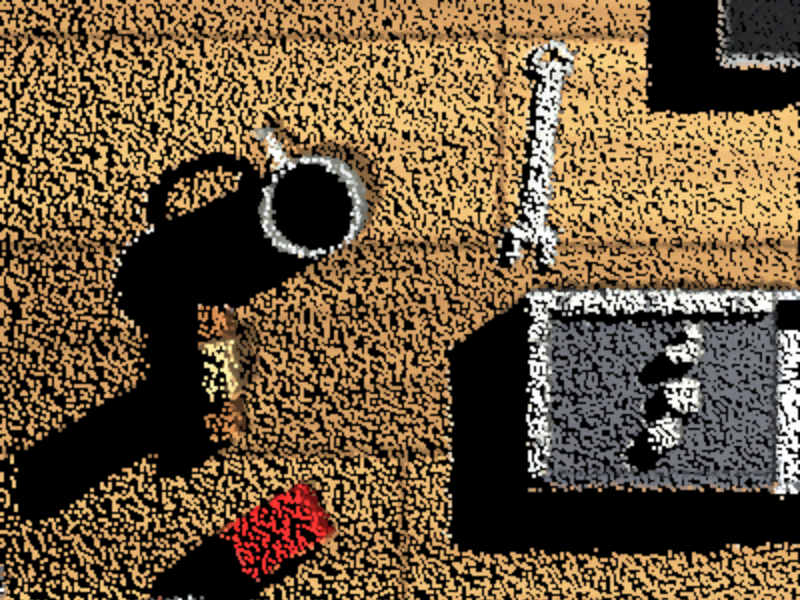

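```bash
cat >> h.py <<'E'
def Rt(o=None):
    o=o or get_obs(); return R.from_euler('xyz',o['orientation'],degrees=True).as_matrix()
def plan(x,y,z,jaw=90):
    """tool-frame cm shift (from measured pose) and spin rad to get jaw axis at world angle jaw deg; shift given in CURRENT axes"""
    o=get_obs(); M=Rt(o); d=M.T@(np.array([x,y,z])-o['tool_pos'])*100
    a=np.degrees(np.arctan2(M[1,2],M[0,2])); e=(jaw-a+90)%180-90  # world yaw change
    print('t',round(o['clock'],2),'pos',np.round(o['tool_pos'],4),'toolx',np.round(M[:,0],3),'jaw',round(a,2),'F',np.round(o['force'],1),'open',round(o['opening'],4))
    print('shift cm',np.round(d,2),'spin rad(about tool x=down)',round(-np.radians(e),4),'j6',round(o['joint_pos'][5],1))
def wristworld(f):
    zf=np.load('pics/'+f+'.npz'); d=zf['d']; c=calibration('wrist'); K=np.array(c['mtx'])
    v,u=np.mgrid[0:420,0:560].astype(float); x=(u-K[0,2])/K[0,0]; y=(v-K[1,2])/K[1,1]
    r=np.hypot(x,y)+1e-9; t=np.tan(np.minimum(r,1.5))/r
    P=np.stack([x*t*d,-y*t*d,-d],-1); T=np.array(c['tool_from_camera']); P=P@T[:3,:3].T+T[:3,3]
    M=R.from_euler('xyz',zf['ori'],degrees=True).as_matrix(); W=P@M.T+zf['pos']; W[d==0]=np.nan; return zf['p'],W
E
python3 - <<'E'
from h import *
plan(.52,.08,.32)
print(calibration('wrist'))
p,W=world('scene','scene0')
for n,(a,b) in dict(purp1=(430,200),purp2=(478,192),purp3=(399,226)).items():
    print(n,np.round(W[int(b/1.4286),int(a/1.4286)],3))
E
```

```text
t 0.1 pos [ 0.2993 -0.6045  0.2257] toolx [-0.001  0.001 -1.   ] jaw 116.34 F [ 0.5  0.6 -0.2] open 0.0873
shift cm [ -9.36 -50.15  51.57] spin rad(about tool x=down) 0.4597 j6 -16.5
{'mtx': array([[325.1922621 ,   0.        , 282.95667829],
       [  0.        , 325.1922621 , 211.56130607],
       [  0.        ,   0.        ,   1.        ]]), 'tool_from_camera': array([[-1.35522803e-04,  2.64753483e-01, -9.64316118e-01,
        -1.57849892e-01],
       [-1.06229516e-03,  9.64315544e-01,  2.64753475e-01,
         7.28535201e-02],
       [ 9.99999427e-01,  1.06026848e-03,  1.50559598e-04,
        -9.61458586e-04],
       [ 0.00000000e+00,  0.00000000e+00,  0.00000000e+00,
         1.00000000e+00]])}
purp1 [0.265 0.327 0.047]
purp2 [0.333 0.428 0.048]
purp3 [0.296 0.188 0.047]
```

Call:
move_arm([
  [[-1.2,-3.1,3.2,0],[-1.2,-3.1,3.2,0],[-1.2,-3.1,3.2,0],[-1.2,-3.1,3.2,0],[-1.2,-3.1,3.2,0],[-1.2,-3.1,3.2,0],[-1.2,-3.1,3.2,0],[-1.2,-3.1,3.2,0]],
])

```text
clock: 0.9
tool_pos: [0.4081, -0.2636, 0.3229]
orientation: [-16.1, 90.0, 100.2]
force: [2.5, 0.2, 0.3]
opening: 0.0877
```

Call:
move_arm([
  [[0,-3.1,3.2,0],[0,-3.1,3.2,0],[0,-3.1,3.2,0],[0,-3.1,3.2,0],[0,-3.1,3.2,0],[0,-3.1,3.2,0],[0,-3.1,3.2,0],[0,-3.1,3.2,0]],
])

```text
clock: 1.7
tool_pos: [0.5168, 0.0759, 0.3225]
orientation: [14.0, 90.0, 130.3]
force: [0.7, 0.1, 0.3]
opening: 0.0874
```

Call:
move_arm([
  [[0,0,0,0.115],[0,0,0,0.115],[0,0,0,0.115],[0,0,0,0.115],[0,0,0,0],[0,0,0,0]],
])

```text
clock: 2.3
tool_pos: [0.5166, 0.074, 0.3223]
orientation: [99.2, 90.0, -170.6]
force: [-0.1, 0.0, -0.1]
opening: 0.0877
```

Run:
```python
from h import *
plan(.605,.274,.16,95)
p,d=snap('wrist','w1')
cv2.imwrite('pics/w1b.png',cv2.resize(p[:,:,::-1],(800,600)))
p,W=wristworld('w1')
print((d>0).mean())
def rect(n,c,r,z0,z1):
    m=(np.hypot(W[...,0]-c[0],W[...,1]-c[1])<r)&(W[...,2]>z0)&(W[...,2]<z1)
    q=W[m][:,:2]; print(n,len(q),[np.round(t,1) for t in cv2.minAreaRect((q*1000).astype(np.float32))], q.min(0),q.max(0))
rect('blank',(.382,.315),.055,.040,.052)
rect('griptop',(.605,.274),.06,.104,.116); rect('foot',(.605,.274),.085,.029,.040)
rect('bed',(.588,-.07),.16,.046,.054);rect('stops',(.588,-.07),.17,.0585,.066)
```

```text
t 2.3 pos [0.5166 0.074  0.3223] toolx [-0. -0. -1.] jaw 90.18 F [-0.1  0.  -0.1] open 0.0877
shift cm [16.23 -8.91 19.97] spin rad(about tool x=down) -0.0842 j6 -119.5
0.9695960884353741
blank 1450 [array([381.2, 315.3]), array([72.4, 51.3]), np.float64(3.6)] [0.34391529 0.28762423] [0.41838005 0.34206978]
griptop 294 [array([602.1, 271.8]), array([44.6, 22.6]), np.float64(5.2)] [0.57903386 0.25897152] [0.6251479  0.28118951]
foot 519 [array([601.7, 272.9]), array([110.5,  24.8]), np.float64(5.5)] [0.54580531 0.25562582] [0.65554203 0.28960906]
bed 8326 [array([578.8, -87.2]), array([225.7, 149.9]), np.float64(89.5)] [ 0.50367649 -0.19950547] [0.65464661 0.0256924 ]
stops 1222 [array([581.4, -63.8]), array([178.7, 140.3]), np.float64(89.8)] [ 0.51145466 -0.153331  ] [0.65165451 0.02563435]
```

View pics/w1b.png

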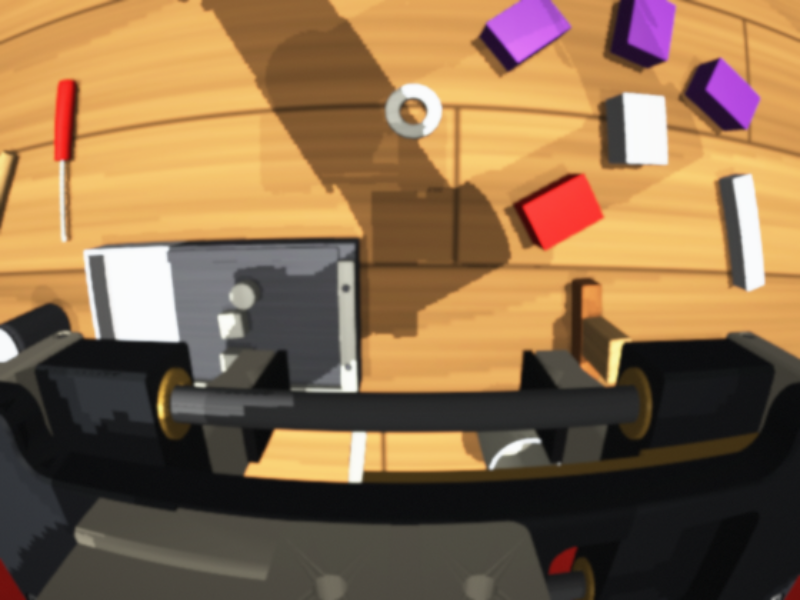

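Run:
```python
from h import *
for n,f,fn in(('scene','scene0',world),('wrist','w1',None)):
    p,W=world('scene','scene0') if n=='scene' else wristworld('w1')
    X,Y,Z=W[...,0],W[...,1],W[...,2]
    print(n,'z profile along x at y -.05..-.0')
    for (ya,yb) in((-.04,0.0),(.012,.024)):
        print(ya,yb)
        for x in np.arange(.496,.68,.004):
            m=(X>x)&(X<x+.004)&(Y>ya)&(Y<yb)&(Z>.0)
            if m.sum()>2: print(f'{x:.3f}:{np.median(Z[m])*1000:.1f}/{p[m].mean():.0f}',end=' ')
        print()
    print('along y')
    for y in np.arange(-.19,.035,.004):
        m=(Y>y)&(Y<y+.004)&(X>.535)&(X<.545)&(Z>0)
        if m.sum()>2: print(f'{y:.3f}:{np.median(Z[m])*1000:.1f}/{p[m].mean():.0f}',end=' ')
    print()
```

```text
scene z profile along x at y -.05..-.0
-0.04 0.0
0.508:56.0/152 0.512:56.2/126 0.516:56.3/97 0.520:53.7/81 0.524:50.7/113 0.528:50.8/121 0.532:51.1/120 0.536:50.9/120 0.540:50.4/120 0.544:50.8/120 0.548:50.2/121 0.552:50.6/121 0.556:50.6/119 0.560:51.4/120 0.564:50.8/121 0.568:50.5/120 0.572:50.7/120 0.576:50.0/120 0.580:49.7/122 0.584:50.3/121 0.588:51.5/119 0.592:51.4/120 0.596:50.2/121 0.600:50.3/121 0.604:51.8/120 0.608:51.3/120 0.612:50.6/120 0.616:51.2/119 0.620:50.8/117 0.624:50.6/120 0.628:50.1/121 0.632:50.7/118 0.636:51.0/117 0.640:52.0/127 0.648:60.6/209 0.652:62.6/240 0.656:63.9/242 0.660:63.9/231 0.664:32.4/71 0.668:7.7/73 0.672:2.2/98 0.676:1.2/158 0.680:2.4/161 
0.012 0.024
0.508:52.4/141 0.520:56.8/140 0.524:60.2/197 0.528:58.7/159 0.532:54.6/118 0.536:62.0/189 0.540:53.5/150 0.544:64.0/152 0.548:59.9/149 0.552:61.9/183 0.560:61.2/188 0.564:60.6/194 0.568:54.0/116 0.572:62.2/192 0.576:62.6/220 0.580:61.5/183 0.584:60.1/174 0.588:65.0/183 0.592:62.3/208 0.596:64.0/251 0.600:60.8/173 0.604:62.0/210 0.608:61.1/226 0.612:57.5/149 0.616:58.7/143 0.620:62.5/206 0.624:61.7/1
[... 2141 characters left out ...]
27 -0.146:49.2/127 -0.142:49.4/127 -0.138:49.7/127 -0.134:50.0/126 -0.130:49.8/127 -0.126:49.5/127 -0.122:49.8/127 -0.118:49.4/127 -0.114:49.5/127 -0.110:50.0/127 -0.106:49.9/127 -0.102:49.5/123 -0.098:49.7/90 -0.094:49.8/85 -0.090:57.7/111 -0.086:64.3/115 -0.082:60.2/106 -0.078:58.1/90 -0.074:51.0/67 -0.070:49.7/68 -0.066:49.4/70 -0.062:49.7/70 -0.058:50.0/70 -0.054:49.7/70 -0.050:49.8/70 -0.046:49.6/70 -0.042:49.4/72 -0.038:49.2/72 -0.034:49.6/75 -0.030:49.9/73 -0.026:49.6/68 -0.022:49.6/71 -0.018:49.5/73 -0.014:49.6/72 -0.010:49.7/72 -0.006:49.3/73 -0.002:49.4/73 0.002:49.8/74 0.006:49.2/111 0.010:61.7/175 0.014:62.4/165 0.018:62.1/163 0.022:57.0/101 0.026:0.7/55 0.030:0.4/60 0.034:0.4/78
```

Call:
move_arm([
  [[0.9,-1.1,2.5,0],[0.9,-1.1,2.5,0],[0.9,-1.1,2.5,0],[0.9,-1.1,2.5,0],[0.9,-1.1,2.5,0],[0.9,-1.1,2.5,0],[0.9,-1.1,2.5,0],[0.9,-0.8,2.3,0]],
])

```text
clock: 3.15
tool_pos: [0.6023, 0.2731, 0.2498]
orientation: [135.8, 90.0, -134.1]
force: [0.9, -1.4, 0.2]
opening: 0.0876
```

Call:
move_arm([
  [[3.0,0,0,-0.092],[3.0,0,0,0],[0,0,0,0],[0,0,0,0]],
])

```text
clock: 3.55
tool_pos: [0.602, 0.2718, 0.1909]
orientation: [154.6, 89.9, -110.1]
force: [0.2, -0.2, 1.8]
opening: 0.0873
```

Run:
```python
from h import *
plan(.602,.2725,.060,95.3)
p,d=snap('wrist','w2')
cv2.imwrite('pics/w2b.png',cv2.resize(p[:,:,::-1],(800,600)))
```

```text
t 3.55 pos [0.602  0.2718 0.1909] toolx [-0.    -0.001 -1.   ] jaw 95.32 F [ 0.2 -0.2  1.8] open 0.0873
shift cm [ 1.309e+01 -1.000e-02  9.000e-02] spin rad(about tool x=down) 0.0004 j6 -125.9
```

View pics/w2b.png

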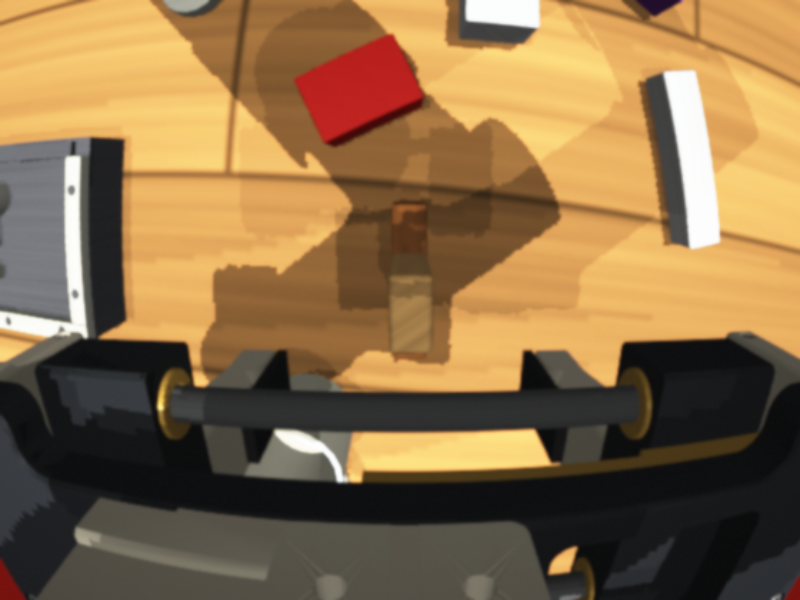

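Call:
move_arm([
  [[3.5,0,0,0],[3.5,0,0,0],[3.5,0,0,0],[2.5,0,0,0],[0,0,0,0],[0,0,0,0]],
])

```text
clock: 4.2
tool_pos: [0.6031, 0.2726, 0.0626]
orientation: [-72.1, 89.9, 23.2]
force: [0.4, 1.2, 0.5]
opening: 0.0876
```

Call:
move_arm([
  [[0,0,0,0],[0,0,0,0],[0,0,0,0],[0,0,0,0],[0,0,0,0],[0,0,0,0],[0,0,0,0],[0,0,0,0]],
], jaw=0)

```text
clock: 5.0
tool_pos: [0.6018, 0.272, 0.0605]
orientation: [138.3, 90.0, -126.4]
force: [-0.0, 0.6, 0.0]
opening: 0.029
```

Run:
```python
from h import *
plan(.602,.2725,.20,90)
```

```text
t 5.0 pos [0.6018 0.272  0.0605] toolx [-0. -0. -1.] jaw 95.26 F [-0.   0.6  0. ] open 0.029
shift cm [-13.95  -0.02   0.05] spin rad(about tool x=down) 0.0918 j6 -125.9
```

Call:
move_arm([
  [[0,0,0,0],[0,0,0,0],[0,0,0,0]],
])

```text
clock: 5.3
tool_pos: [0.6019, 0.2721, 0.0605]
orientation: [28.4, 90.0, 123.6]
force: [0.3, 1.4, -1.3]
opening: 0.0239
```

Call:
move_arm([
  [[-1.5,0,0,0],[-2.5,0,0,0],[-2.5,0,0,0],[-2.5,0,0,0],[-2,0,0,0.095],[0,0,0,0],[0,0,0,0]],
])

```text
clock: 6.0
tool_pos: [0.6017, 0.2721, 0.1713]
orientation: [-29.8, 89.9, 60.1]
force: [-0.4, -0.4, -2.4]
opening: 0.0238
```

Run:
```python
from h import *
plan(.5845,-.018,.16,89.7)
```

```text
t 6.0 pos [0.6017 0.2721 0.1713] toolx [ 0.001  0.001 -1.   ] jaw 89.9 F [-0.4 -0.4 -2.4] open 0.0238
shift cm [  1.1    1.67 -29.01] spin rad(about tool x=down) 0.0035 j6 -131.3
```

Call:
move_arm([
  [[0,0.2,-3.5,0],[0,0.2,-4,0],[0,0.2,-4,0],[0,0.2,-4,0],[0,0.2,-4,0],[0,0.2,-4,0],[0,0.3,-3.5,0],[0,0.2,-2,0]],
])

```text
clock: 6.8
tool_pos: [0.5824, -0.0205, 0.1693]
orientation: [101.8, 89.8, -168.4]
force: [-0.5, 0.0, -2.4]
opening: 0.024
```

Call:
move_arm([
  [[1,0,0,0],[1,0,0,0],[0.5,0,0,0],[0,0,0,0],[0,0,0,0]],
])

```text
clock: 7.3
tool_pos: [0.584, -0.0172, 0.1452]
orientation: [117.2, 90.0, -152.9]
force: [1.0, -0.5, -1.7]
opening: 0.0241
```

Run:
```python
from h import *
plan(.5845,-.018,.1125,89.7)
a=snap('scene','s1')[0][:,:,::-1]; b=snap('wrist','w3')[0][:,:,::-1]
cv2.imwrite('pics/s1b.png',np.hstack([cv2.resize(a[180:320,190:370],(400,311)),cv2.resize(b,(400,311))]))
```

```text
t 7.3 pos [ 0.584  -0.0172  0.1452] toolx [-0.001 -0.    -1.   ] jaw 89.9 F [ 1.  -0.5 -1.7] open 0.0241
shift cm [ 3.27 -0.06 -0.08] spin rad(about tool x=down) 0.0035 j6 -107.6
```

View pics/s1b.png

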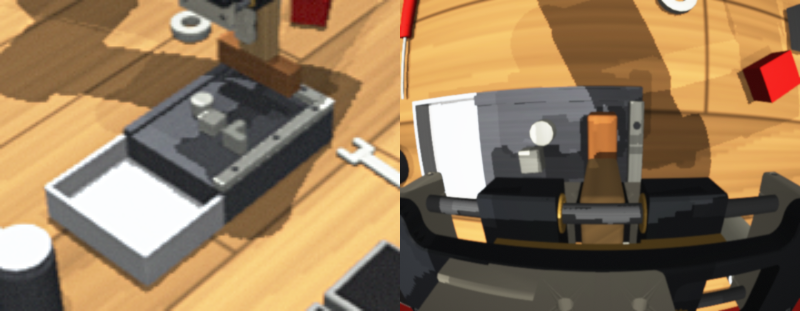

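Call:
move_arm([
  [[1,0,0,0],[1,0,0,0],[0.8,0,0,0],[0.4,0,0,0],[0,0,0,0],[0,0,0,0]],
])

```text
clock: 8.0
tool_pos: [0.584, -0.018, 0.1135]
orientation: [156.4, 90.0, -113.8]
force: [-0.1, -0.6, -1.4]
opening: 0.0242
```

Run:
```python
from h import *
plan(.5845,-.165,.112,89.7)
p,d=snap('wrist','w4'); p,W=wristworld('w4')
X,Y,Z=[W[...,i] for i in range(3)]
for x in np.arange(.50,.56,.003):
    m=(X>x)&(X<x+.003)&(abs(Y+.017)<.008)&(Z>0)&(Z<.1)
    if m.sum()>2: print(f'{x:.3f}:{np.median(Z[m])*1000:.1f}/{p[m].mean():.0f}',end=' ')
```

```text
t 8.0 pos [ 0.584  -0.018   0.1135] toolx [-0. -0. -1.] jaw 89.82 F [-0.1 -0.6 -1.4] open 0.0242
shift cm [  0.16  -0.09 -14.7 ] spin rad(about tool x=down) 0.0021 j6 -107.6
0.500:0.4/106 0.503:49.5/81 0.506:50.0/69 0.509:55.6/75 0.512:55.8/75 0.515:55.8/75 0.518:55.4/77 0.521:49.6/78 0.524:49.7/83 0.527:66.4/76 0.530:87.9/156 0.533:87.7/152 0.536:87.8/145 0.539:87.7/145 0.542:87.7/144 0.545:87.8/144 0.548:87.8/145 0.551:87.8/145 0.554:87.7/144 0.557:87.8/112 0.560:88.8/66
```

Call:
move_arm([
  [[0.1,0,-0.5,0],[0,0,-1,0],[0,0,-1,0],[0,0,-1,0],[0,0,-1,0],[0,0,-1,0],[0,0,-1,0],[0,0,-1,0]],
])

```text
clock: 8.85
tool_pos: [0.5837, -0.0938, 0.1126]
orientation: [-60.9, 90.0, 28.9]
force: [-0.1, 1.3, -1.4]
opening: 0.0239
```

Call:
move_arm([
  [[0,0,-1,0],[0,0,-1,0],[0,0,-1,0],[0,0,-1,0],[0,0,-1,0],[0,0,-1,0],[0,0,-1,0],[0,0,-1,0]],
])

```text
clock: 9.65
tool_pos: [0.5834, -0.1738, 0.1125]
orientation: [125.6, 90.0, -144.6]
force: [-0.0, 1.0, -1.2]
opening: 0.0235
```

Call:
move_arm([
  [[0,0,0,0],[0,0,0,0],[0,0,0,0]],
])

```text
clock: 9.95
tool_pos: [0.5834, -0.1727, 0.1125]
orientation: [36.7, 90.0, 126.5]
force: [-0.4, -0.4, -1.4]
opening: 0.0239
```

Run:
```python
from h import *
plan(.602,.2725,.162,95.3)
a=snap('scene','s2')[0][:,:,::-1]; b=snap('wrist','w5')[0][:,:,::-1]
cv2.imwrite('pics/s2b.png',np.hstack([cv2.resize(a[180:320,190:370],(400,311)),cv2.resize(b,(400,311))]))
```

```text
t 9.95 pos [ 0.5834 -0.1727  0.1125] toolx [-0.  0. -1.] jaw 89.82 F [-0.4 -0.4 -1.4] open 0.0239
shift cm [-4.94 -1.72 44.53] spin rad(about tool x=down) -0.0956 j6 -92.1
```

View pics/s2b.png

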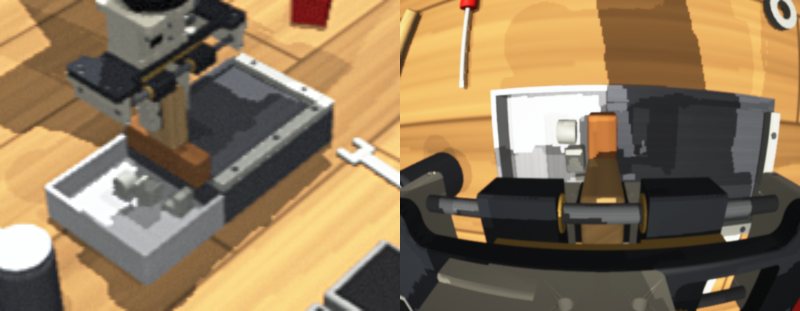

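Call:
move_arm([
  [[-1.5,0,0,0],[-2,0,0,0],[-2,-0.2,2,0],[0,-0.2,4,0],[0,-0.2,4,0],[0,-0.2,4,0],[0,-0.2,4,0],[0,-0.2,4,0]],
])

```text
clock: 10.85
tool_pos: [0.5959, 0.049, 0.1678]
orientation: [-64.1, 90.0, 25.7]
force: [1.6, 0.5, -1.5]
opening: 0.0236
```

Call:
move_arm([
  [[0,-0.1,4,0],[0,-0.1,4,0],[0,-0.1,4,0],[0,-0.1,4,0],[0,-0.1,4,0],[0,-0.2,2.5,-0.095],[0,0,0,0],[0,0,0,0]],
])

```text
clock: 11.65
tool_pos: [0.6033, 0.2727, 0.1672]
orientation: [121.2, 90.0, -143.5]
force: [-0.2, -0.3, -2.2]
opening: 0.0238
```

Run:
```python
from h import *
plan(.602,.2725,.061,95.3)
```

```text
t 11.65 pos [0.6033 0.2727 0.1672] toolx [-0.001 -0.    -1.   ] jaw 95.3 F [-0.2 -0.3 -2.2] open 0.0238
shift cm [10.62  0.12 -0.  ] spin rad(about tool x=down) 0.0 j6 -125.9
```

Call:
move_arm([
  [[3,0,0,0],[3,0,0,0],[2.5,0,0,0],[1.2,0,0,0],[0.6,0,0,0],[0.2,0,0,0],[0.1,0,0,0],[0,0,0,0]],
])

```text
clock: 12.45
tool_pos: [0.6044, 0.2723, 0.0627]
orientation: [-59.9, 89.9, 35.4]
force: [0.3, -0.1, -2.7]
opening: 0.0237
```

Run:
```python
from h import *
plan(.602,.2725,.0605,95.3)
```

```text
t 12.45 pos [0.6044 0.2723 0.0627] toolx [ 0.001  0.001 -1.   ] jaw 95.26 F [ 0.3 -0.1 -2.7] open 0.0237
shift cm [0.22 0.24 0.04] spin rad(about tool x=down) -0.0007 j6 -125.8
```

Call:
move_arm([
  [[0.1,0,0,0],[0.1,0,0,0],[0,0,0,0],[0,0,0,0]],
])

```text
clock: 12.85
tool_pos: [0.6042, 0.2723, 0.0605]
orientation: [-66.5, 89.9, 28.7]
force: [-1.1, 0.6, 4.8]
opening: 0.0238
```

Run:
```python
from h import *
plan(.602,.2725,.0605,95.3)
```

```text
t 12.85 pos [0.6042 0.2723 0.0605] toolx [ 0.001  0.001 -1.   ] jaw 95.28 F [-1.1  0.6  4.8] open 0.0238
shift cm [-0.    0.22  0.04] spin rad(about tool x=down) -0.0004 j6 -125.8
```

Standing on the bench; release, wait, then rise.

Call:
move_arm([
  [[0,0,0,0],[0,0,0,0],[0,0,0,0],[0,0,0,0],[0,0,0,0],[0,0,0,0],[0,0,0,0]],
], jaw=8.7)

```text
clock: 13.55
tool_pos: [0.6038, 0.272, 0.0595]
orientation: [105.7, 90.0, -159.0]
force: [0.3, 0.3, 0.6]
opening: 0.074
```

Call:
move_arm([
  [[-2,0,0,0],[-3,0,0,0],[-3,0,0,0],[-3,0,0,0],[-3,0,0,0],[0,0,0,0]],
])

```text
clock: 14.15
tool_pos: [0.606, 0.2731, 0.2049]
orientation: [-64.7, 89.5, 30.6]
force: [-0.6, 0.0, -0.2]
opening: 0.0871
```

Run:
```python
from h import *
plan(.381,.3153,.18,93.6)
p,d=snap('wrist','w6'); p,W=wristworld('w6')
def rect(n,c,r,z0,z1):
    m=(np.hypot(W[...,0]-c[0],W[...,1]-c[1])<r)&(W[...,2]>z0)&(W[...,2]<z1)
    q=W[m][:,:2]; print(n,len(q),[np.round(t,1) for t in cv2.minAreaRect((q*1000).astype(np.float32))])
rect('blank',(.382,.315),.055,.040,.052)
rect('griptop',(.605,.274),.05,.104,.116)
```

```text
t 14.15 pos [0.606  0.2731 0.2049] toolx [ 0.007  0.004 -1.   ] jaw 95.3 F [-0.6  0.  -0.2] open 0.0871
shift cm [ 2.35 22.03  6.27] spin rad(about tool x=down) 0.0296 j6 -125.8
blank 871 [array([407.9, 317.7]), array([21.4, 51.2]), np.float64(7.3)]
griptop 1546 [array([604.3, 270.6]), array([44.2, 23.7]), np.float64(4.4)]
```

Call:
move_arm([
  [[0,2.8,0.8,0.03],[0,3,0.8,0],[0,3,0.8,0],[0,3,0.8,0],[0,3,0.6,0],[0,3,0.5,0],[0,2.2,0.4,0],[0,2,0.4,0]],
])

```text
clock: 15.0
tool_pos: [0.3794, 0.3081, 0.1988]
orientation: [129.3, 89.9, -137.2]
force: [-0.0, -0.3, 0.2]
opening: 0.087
```

Call:
move_arm([
  [[0,0,0,0],[0,0,0,0]],
])

```text
clock: 15.2
tool_pos: [0.3805, 0.3085, 0.1993]
orientation: [131.8, 90.0, -134.6]
force: [-1.0, -0.8, -1.0]
opening: 0.0872
```

Run:
```python
from h import *
plan(.381,.3153,.023,93.6)
p,d=snap('wrist','w7'); p,W=wristworld('w7')
cv2.imwrite('pics/w7b.png',cv2.resize(p[:,:,::-1],(800,600)))
def rect(n,c,r,z0,z1):
    m=(np.hypot(W[...,0]-c[0],W[...,1]-c[1])<r)&(W[...,2]>z0)&(W[...,2]<z1)
    q=W[m][:,:2]; print(n,len(q),[np.round(t,1) for t in cv2.minAreaRect((q*1000).astype(np.float32))])
rect('blank',(.382,.315),.055,.040,.052)
```

```text
t 15.2 pos [0.3805 0.3085 0.1993] toolx [-0. -0. -1.] jaw 93.61 F [-1.  -0.8 -1. ] open 0.0872
shift cm [17.63 -0.09  0.68] spin rad(about tool x=down) 0.0001 j6 -148.5
blank 3574 [array([380.4, 315.3]), array([72. , 50.3]), np.float64(3.6)]
```

View pics/w7b.png

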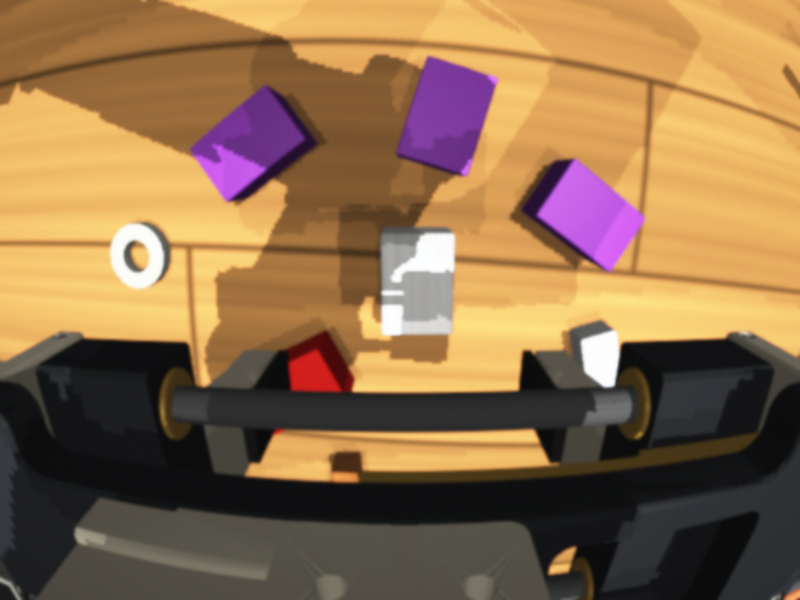

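Call:
move_arm([
  [[3,0,0.4,0],[4,0,0.3,0],[4,0,0,0],[3.5,0,0,0],[2,0,0,0],[1,0,0,0],[0,0,0,0],[0,0,0,0]],
])

```text
clock: 16.05
tool_pos: [0.3811, 0.3159, 0.0251]
orientation: [-52.7, 90.0, 40.8]
force: [0.2, 1.0, 0.8]
opening: 0.0873
```

Call:
move_arm([
  [[0,0,0,0],[0,0,0,0],[0,0,0,0],[0,0,0,0],[0,0,0,0],[0,0,0,0],[0,0,0,0],[0,0,0,0]],
], jaw=4)

```text
clock: 16.85
tool_pos: [0.3807, 0.3159, 0.0249]
orientation: [-35.3, 90.0, 58.3]
force: [-1.3, 2.0, 4.0]
opening: 0.0498
```

Run:
```python
from h import *
plan(.605,-.045,.15,89.8)
```

```text
t 16.85 pos [0.3807 0.3159 0.0249] toolx [ 0.     0.001 -1.   ] jaw 93.55 F [-1.3  2.   4. ] open 0.0498
shift cm [-12.53 -20.16 -37.41] spin rad(about tool x=down) 0.0655 j6 -149.0
```

Call:
move_arm([
  [[0,0,0,0],[0,0,0,0],[0,0,0,0],[0.2,0,0,0],[0.15,0,0,0],[0,0,0,0],[0,0,0,0]],
], jaw=6.5)

```text
clock: 17.55
tool_pos: [0.3805, 0.3154, 0.0209]
orientation: [150.3, 90.0, -116.1]
force: [0.4, -0.2, 0.2]
opening: 0.065
```

Call:
move_arm([
  [[0,0,0,0],[0,0,0,0],[0,0,0,0],[0,0,0,0],[0,0,0,0],[0,0,0,0],[0,0,0,0]],
], jaw=4)

```text
clock: 18.25
tool_pos: [0.3805, 0.3156, 0.0211]
orientation: [-30.0, 90.0, 63.5]
force: [0.0, 1.0, -0.1]
opening: 0.0496
```

Call:
move_arm([
  [[-1.5,0,0,0],[-2.5,0,0,0],[-3,0,0,0],[-3,0,0,0],[-2,0,0,0],[0,0,0,0.065],[0,0,0,0]],
])

```text
clock: 18.95
tool_pos: [0.3801, 0.3151, 0.1411]
orientation: [55.7, 90.0, 145.4]
force: [-0.2, -0.4, -4.2]
opening: 0.0497
```

Run:
```python
from h import *
plan(.600,-.030,.14,89.8)
```

```text
t 18.95 pos [0.3801 0.3151 0.1411] toolx [-0.  0. -1.] jaw 89.73 F [-0.2 -0.4 -4.2] open 0.0497
shift cm [  0.09 -22.15 -34.41] spin rad(about tool x=down) -0.0012 j6 -152.7
```

Call:
move_arm([
  [[0,-2,-3,0],[0,-2,-3.2,0],[0,-2,-3.2,0],[0,-2,-3.2,0],[0,-2,-3.2,0],[0,-2,-3.2,0],[0,-2,-3.2,0],[0,-2,-3.2,0]],
])

```text
clock: 19.75
tool_pos: [0.5393, 0.0592, 0.1397]
orientation: [107.5, 89.8, -162.5]
force: [-0.0, 0.7, -4.0]
opening: 0.0496
```

Call:
move_arm([
  [[0,-2,-3.2,0],[0,-2,-3.2,0],[0,-2.1,-2.6,0],[0,0,0,0],[0,0,0,0],[0,0,0,0]],
])

```text
clock: 20.35
tool_pos: [0.5993, -0.0291, 0.14]
orientation: [94.4, 89.9, -175.7]
force: [0.1, 0.5, -4.1]
opening: 0.0501
```

Run:
```python
from h import *
plan(.600,-.028,.0725,89.8)
```

```text
t 20.35 pos [ 0.5993 -0.0291  0.14  ] toolx [-0.002 -0.    -1.   ] jaw 89.85 F [ 0.1  0.5 -4.1] open 0.0501
shift cm [ 6.75 -0.08  0.11] spin rad(about tool x=down) 0.0009 j6 -106.0
```

Call:
move_arm([
  [[2,0,0,0],[2,0,0,0],[1.5,0,0,0],[0.8,0,0,0],[0.2,0,0,0],[0,0,0,0],[0,0,0,0]],
])

```text
clock: 21.05
tool_pos: [0.6009, -0.0289, 0.077]
orientation: [-82.6, 89.9, 7.3]
force: [0.5, -0.2, -3.7]
opening: 0.0499
```

Run:
```python
from h import *
plan(.6,-.028,.071,89.8)
a=snap('scene','s3')[0][:,:,::-1]
cv2.imwrite('pics/s3b.png',cv2.resize(a[160:320,220:430],(787,600)))
p,d=snap('wrist','w8')
```

```text
t 21.05 pos [ 0.6009 -0.0289  0.077 ] toolx [ 0.001  0.    -1.   ] jaw 89.85 F [ 0.5 -0.2 -3.7] open 0.0499
shift cm [0.6  0.09 0.09] spin rad(about tool x=down) 0.0009 j6 -106.0
```

View pics/s3b.png

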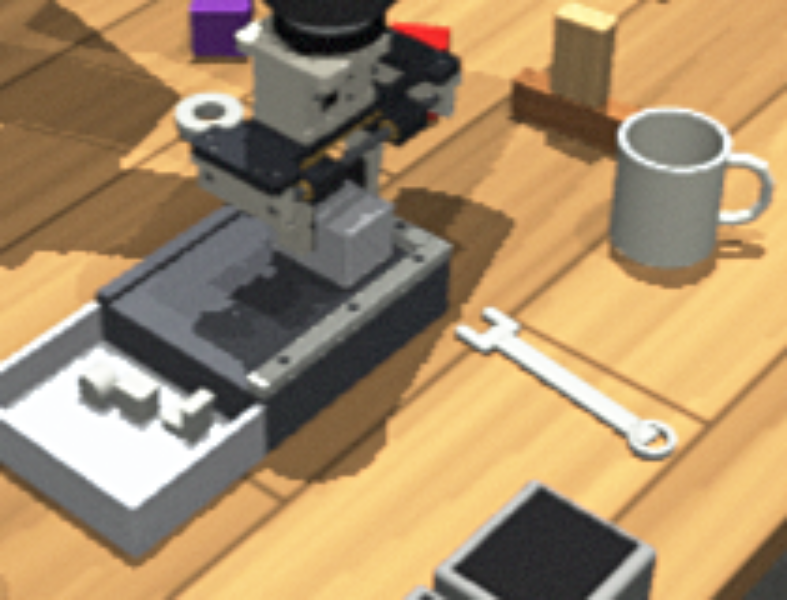

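Call:
move_arm([
  [[0.3,0,0,0],[0.2,0,0,0],[0.1,0,0,0],[0,0,0,0],[0,0,0,0],[0,0,0,0]],
])

```text
clock: 21.75
tool_pos: [0.601, -0.0293, 0.0712]
orientation: [-94.8, 89.9, -4.9]
force: [-2.9, -0.3, 5.7]
opening: 0.0497
```

Call:
move_arm([
  [[0.1,0,0,0],[0,0,0,0],[0,0,0,0]],
])

```text
clock: 22.05
tool_pos: [0.6013, -0.0294, 0.0711]
orientation: [-97.1, 89.9, -7.2]
force: [-4.1, 0.4, 12.6]
opening: 0.0501
```

Call:
move_arm([
  [[0,-0.2,0,0],[0,-0.2,0,0],[0,-0.2,0,0],[0,-0.2,0,0],[0,-0.1,0,0],[0,0,0,0],[0,0,0,0]],
])

```text
clock: 22.75
tool_pos: [0.6105, -0.0295, 0.0711]
orientation: [-97.9, 89.9, -8.0]
force: [-3.8, -0.3, 11.6]
opening: 0.0496
```

Call:
move_arm([
  [[0,0,0.2,0],[0,0,0.2,0],[0,0,0.2,0],[0,0,0.2,0],[0,0,0.2,0],[0,0,0,0],[0,0,0,0]],
])

```text
clock: 23.45
tool_pos: [0.6113, -0.0195, 0.0712]
orientation: [-95.6, 89.8, -5.8]
force: [-1.0, -0.8, 7.5]
opening: 0.0498
```

Call:
move_arm([
  [[0,-0.1,0,0],[0,-0.1,0,0],[0,0,0,0],[0,0,0,0]],
])

```text
clock: 23.85
tool_pos: [0.6124, -0.0195, 0.0711]
orientation: [-98.0, 89.9, -8.2]
force: [-3.9, -0.1, 11.2]
opening: 0.0499
```

Call:
move_arm([
  [[0,0,0.1,0],[0,0,0.1,0],[0,0,0.1,0],[0,0,0,0],[0,0,0,0]],
])

```text
clock: 24.35
tool_pos: [0.6131, -0.0167, 0.0711]
orientation: [-99.9, 89.8, -10.1]
force: [-0.8, -2.4, 9.4]
opening: 0.0499
```

Call:
move_arm([
  [[0,-0.1,0,0],[0,-0.1,0,0],[0,0,0,0],[0,0,0,0]],
])

```text
clock: 24.75
tool_pos: [0.6137, -0.0167, 0.0711]
orientation: [-116.6, 89.9, -26.7]
force: [-6.7, -0.9, 13.2]
opening: 0.0499
```

Call:
move_arm([
  [[0,0,0.1,0],[0,0,0.1,0],[0,0,0,0],[0,0,0,0]],
])

```text
clock: 25.15
tool_pos: [0.6136, -0.0156, 0.0711]
orientation: [-151.6, 89.9, -61.7]
force: [-4.1, -4.7, 13.6]
opening: 0.05
```

Call:
move_arm([
  [[0,-0.1,0,0],[0,-0.05,0.1,0],[0,0,0.1,0],[0,0,0,0],[0,0,0,0]],
])

```text
clock: 25.65
tool_pos: [0.6137, -0.0145, 0.0711]
orientation: [145.2, 89.8, -125.0]
force: [-9.6, -6.8, 17.2]
opening: 0.0497
```

Run:
```python
from h import *
plan(.6,-.028,.071,90); print(get_obs()['moment'])
```

```text
t 25.65 pos [ 0.6137 -0.0145  0.0711] toolx [-0.002 -0.003 -1.   ] jaw 89.8 F [-9.6 -6.8 17.2] open 0.0497
shift cm [ 0.02  1.36 -1.36] spin rad(about tool x=down) -0.0034 j6 -107.2
[-2.56227384  3.49397469 -0.17623807]
```

Call:
move_arm([
  [[0,0,0.1,0],[0,0,0.1,0],[0,0,0,0],[0,0,0,0]],
])

```text
clock: 26.05
tool_pos: [0.6137, -0.0135, 0.0712]
orientation: [151.5, 89.8, -118.7]
force: [-8.8, -12.9, 17.2]
opening: 0.0497
```

Run:
```python
from h import *
plan(.6,-.028,.071,90); print(get_obs()['moment'])
```

```text
t 26.05 pos [ 0.6137 -0.0135  0.0712] toolx [-0.002 -0.004 -1.   ] jaw 89.8 F [ -8.8 -12.9  17.2] open 0.0497
shift cm [ 0.03  1.36 -1.46] spin rad(about tool x=down) -0.0035 j6 -107.4
[-4.45273243  3.0536418  -0.20909262]
```

Call:
move_arm([
  [[0,0,0.1,0],[0,-0.1,0.1,0],[0,0,0,0],[0,0,0,0],[0,0,0,0]],
])

```text
clock: 26.55
tool_pos: [0.6137, -0.0133, 0.0712]
orientation: [144.5, 89.6, -125.7]
force: [-10.4, -19.0, 19.0]
opening: 0.0496
```

Run:
```python
from h import *
plan(.6,-.028,.071,90); print(get_obs()['moment'])
a=snap('scene','s4')[0][:,:,::-1]; b=snap('wrist','w9')[0][:,:,::-1]
cv2.imwrite('pics/s4b.png',np.hstack([cv2.resize(a[190:270,270:370],(400,320),interpolation=cv2.INTER_CUBIC),cv2.resize(b[90:350,200:480],(400,320))]))
p,W=wristworld('w9'); X,Y,Z=[W[...,i] for i in range(3)]
m=(abs(X-.60)<.06)&(abs(Y+.014)<.05)&(Z>.09)&(Z<.102)&(X<.598)
A=np.c_[X[m],Y[m],np.ones(m.sum())]; print('blank top plane',m.sum(),np.linalg.lstsq(A,Z[m],rcond=None)[0],np.median(Z[m]),'x',np.percentile(X[m],[1,99]),'y',np.percentile(Y[m],[1,99]))
m2=(abs(X-.54)<.025)&(Z>.056)&(Z<.066)&(Y>-.01)&(Y<.03)
print('stop y',np.percentile(Y[m2],[1,5,50,95]))
m3=m&(abs(X-.585)<.008); print('blank ys near',np.percentile(Y[m3],[0.5,99.5]) if m3.any() else 0)
```

```text
t 26.55 pos [ 0.6137 -0.0133  0.0712] toolx [-0.004 -0.006 -1.   ] jaw 89.79 F [-10.4 -19.   19. ] open 0.0496
shift cm [ 0.03  1.36 -1.47] spin rad(about tool x=down) -0.0037 j6 -107.6
[-7.49711102  3.59147674 -0.05757899]
blank top plane 5222 [ 0.05617327 -0.00567602  0.06251536] 0.09574562028815393 x [0.57800229 0.59777534] y [-0.03914406  0.00944412]
stop y [-0.00620591  0.00989534  0.01665604  0.02403229]
blank ys near [-0.03936696  0.00968589]
```

View pics/s4b.png

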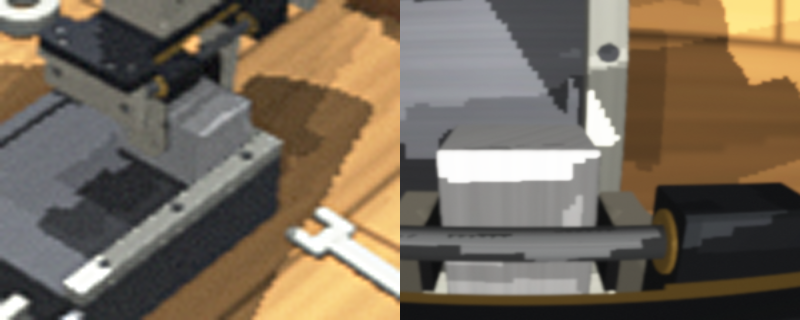

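Call:
move_arm([
  [[0,-0.1,0,0],[0,-0.05,0,0],[0,0,0,0],[0,0,0,0],[0,0,0,0]],
])

```text
clock: 27.15
tool_pos: [0.6137, -0.0134, 0.0711]
orientation: [132.1, 89.5, -138.1]
force: [-14.8, -18.6, 23.8]
opening: 0.0499
```

Run:
```python
from h import *
plan(.6,-.028,.071,90)
p,d=snap('wrist','w10'); p,W=wristworld('w10'); X,Y,Z=[W[...,i] for i in range(3)]
m=(X>.583)&(X<.597)&(Y>-.033)&(Y<.004)&(Z>.092)&(Z<.1)
A=np.c_[X[m],Y[m],np.ones(m.sum())]; print('top plane',m.sum(),np.linalg.lstsq(A,Z[m],rcond=None)[0],np.median(Z[m]))
for x in np.arange(.566,.612,.003):
    k=(X>x)&(X<x+.003)&(abs(Y+.014)<.015)&(Z>.04)&(Z<.11)
    if k.sum()>3: print(f'{x:.3f}:{np.median(Z[k])*1000:.1f}',end=' ')
print()
m=(X>.583)&(X<.597)&(Z>.094)&(Z<.1)&(abs(Y+.014)<.04)
# yaw from front edge and +y / -y edges of the top
for y in np.arange(-.036,.009,.006):
    k=(Y>y)&(Y<y+.006)&(Z>.0935)&(Z<.1)&(X>.56)&(X<.61); print(round(y,3),round(np.percentile(X[k],1),4),end='; ')
k=(X>.53)&(X<.575)&(Z>.058)&(Z<.066)&(Y>-.0)&(Y<.03); print('\nstop face',np.percentile(Y[k],[2,5]))
k=(X>.58)&(X<.59)&(Z>.093)&(Z<.1)&(Y>-.05)&(Y<.03); print('blank y',np.percentile(Y[k],[1,99]))
```

```text
t 27.15 pos [ 0.6137 -0.0134  0.0711] toolx [-0.007 -0.006 -1.   ] jaw 89.76 F [-14.8 -18.6  23.8] open 0.0499
shift cm [ 0.03  1.36 -1.47] spin rad(about tool x=down) -0.0041 j6 -107.5
top plane 2542 [-8.81645813e-06 -6.87557306e-03  9.57294732e-02] 0.09583315655868646
0.566:49.7 0.569:49.7 0.572:49.7 0.575:50.1 0.578:85.5 0.581:95.8 0.584:95.9 0.587:95.8 0.590:95.9 0.593:95.8 0.596:95.9 0.599:95.8 0.602:95.8 0.605:95.8 
-0.036 0.5782; -0.03 0.5781; -0.024 0.5783; -0.018 0.5782; -0.012 0.5783; -0.006 0.5784; -0.0 0.5784; 0.006 0.5784; 
stop face [0.01007303 0.01040714]
blank y [-0.03912855  0.00940182]
```

Call:
move_arm([
  [[0.1,0,-0.05,0],[0.05,0,0,0],[0,0,0,0],[0,0,0,0],[0,0,0,0],[0,0,0,0]],
])

```text
clock: 27.8
tool_pos: [0.6138, -0.0135, 0.0709]
orientation: [133.9, 89.5, -136.3]
force: [-19.4, -15.7, 32.6]
opening: 0.0497
```

Run:
```python
from h import *
plan(.6,-.028,.071,90)
p,d=snap('wrist','w11'); p,W=wristworld('w11'); X,Y,Z=[W[...,i] for i in range(3)]
def pl(n,m):
    A=np.c_[X[m],Y[m],np.ones(m.sum())]; print(n,m.sum(),np.linalg.lstsq(A,Z[m],rcond=None)[0],np.median(Z[m]))
pl('top',(X>.583)&(X<.606)&(Y>-.033)&(Y<.004)&(Z>.092)&(Z<.1))
pl('bed',(X>.526)&(X<.572)&(Y>-.14)&(Y<.004)&(Z>.046)&(Z<.053))
k=(X>.53)&(X<.575)&(Z>.058)&(Z<.066)&(Y>0)&(Y<.03)
for x in(.525,.54,.555,.565):
    q=k&(abs(X-x)<.006); print(x,np.percentile(Y[q],4).round(4),end=' ')
```

```text
t 27.8 pos [ 0.6138 -0.0135  0.0709] toolx [-0.006 -0.006 -1.   ] jaw 89.78 F [-19.4 -15.7  32.6] open 0.0497
shift cm [ 0.01  1.37 -1.46] spin rad(about tool x=down) -0.0039 j6 -107.5
top 4046 [-0.00384927 -0.00036293  0.09799994] 0.09571663225233146
bed 18521 [-0.000648   -0.00027056  0.05003158] 0.04969010152305814
0.525 0.0105 0.54 0.0104 0.555 0.0103 0.565 0.0103
```

Run:
```python
from h import *
plan(.6,-.028,.071,90)
close_job()
```

```text
t 27.85 pos [ 0.6138 -0.0135  0.0709] toolx [-0.006 -0.006 -1.   ] jaw 89.78 F [-20.1 -15.5  33.6] open 0.0494
shift cm [ 0.01  1.38 -1.46] spin rad(about tool x=down) -0.0039 j6 -107.5
the job is handed in; nothing more can be done
```

The job is done and was handed in at 27.9 s, out of 72 s allowed.

- **Sweep:** I swept all three offcuts into the catch tray with the push block. The fingertips stayed above z = 0.11 m, well over the offcuts. The camera pictures show the bed clear and all three offcuts in the tray.
- **Push block:** I stood it back upright about 2 mm from its first place and let go of it. Later pictures show it still upright.
- **Blank:** It is on the bed in the corner, still held, and pressed with about 20 N toward the +x stop, 15 N toward the +y stop and 33 N down. Pushing harder against either stop no longer moved it, apart from about 0.1 mm. Its yaw matches the stop face to about 0.1°, and its top is 46.0 mm above the bed, as it should be.

**Checks that were not perfect:**
- The last wrist measurement showed a tilt of about 0.2° along x. The tool itself leans about 0.5° from the pressing.
- The camera put the blank's +y edge 0.7–1 mm short of the stop face. That is within the 2 mm calibration, so I relied on the force check for seating.
- My first grasp of the blank was 4 mm too high, so I took it again lower before lifting.

I did not touch anything else on the bench, and the pictures showed nothing out of place.

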